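Unload the check weights into the graded bench block

ROBOT

A 7-joint arm with a two-finger parallel gripper is mounted at the origin on a cart in front of the work surface, level with it; the furniture and walls round the work are solid. World frame = base frame: x ahead of the robot, y to its left, z up, the work surface at z = 0. Lengths are in m, angles in rad, forces in N, time in s.
With the tool pointing down it reaches from about 0.4 to 0.85 m from the base axis. Payload 4.5 kg.
Tool frame: the origin (TCP) lies at the very end of the fingers, on their centre line; the grasp point (between the pads) lies 19 mm behind it; z points along the fingers, y is the line along which they close (so a half turn about z gives the same grasp; the last joint's range is limited). The gripper opens to 88 mm and grips with 3 to 60 N. Pads are 18 mm wide; open, the fingers measure 123 mm over their backs; the gripper's body (75 mm by 187 mm) begins 45 mm behind the grasp point.
Start: joints at [-1.069, 0.689, -0.195, 1.565, 0.157, 0.902, -0.215], TCP at [0.282, 0.558, 0.239] pointing down, gripper open.
Joint ranges: [-3.01, 3.01], [-0.46, 2.08], [-1.47, 1.51], [0.13, 2.56], [-1, 4.14], [0.04, 2.09], [-2.66, 2.66]. Speed limits (rad/s): [2.57, 2.57, 3.14, 3.14, 3.14, 3.14, 3.14].

INTERFACE

Orientations are given as a unit quaternion [x, y, z, w].
In Python, from plant import r gives the robot as it stands. The module is installed in compiled form; this text tells all that it offers.
- The arm moves only by the tool step_arm, never from a script. Its argument "increments" is a list of rows, each a list of 2 entries, a list of its own where there are three numbers: the shift along the world's x, y, z in cm, then the turn, a rotation vector about the world's x, y, z in degrees. A call has exactly 10 rows; each row shifts and turns the commanded pose from where the row before left it; what a row does not reach is not made up. A row lasts 1/10 s, in which the tool goes at most 50 mm and 8.59 degrees, less where a joint would pass 70% of its speed; a pose out of reach is approached as far as the arm can. A call is refused whole if a number of a shift passes 5 or a number of a turn 8.59, either way. A call with a gripper value outside its range is refused whole. "fingers" is the opening, from 0 (shut) to 1 (fully open), set as the call begins (left out, the last holds). The fingers move at their own pace and stop on an object; "grip_force" is the grip in N (left out, the last holds). Time passes only in rows, so rows that do not move let the fingers close, or fill a call up. It gives the time, the measured TCP pose, the force, the opening and the grip force at its end, in the units of the state.
- r.get_state(): the state, without advancing time (a new reading comes with each control period).
- r.snapshot(name): name is "side" or "top"; returns (picture, depth): 420x560x3 uint8, red, green, blue; 420x560 float32, m along the optical axis (not along the pixel's ray), 0 where there is no reading.
- r.calibration(name): a dict with "fov_y" (degrees; the focal length in pixels is half the picture's height over the tangent of half this angle, whatever the lens; pixels are square), "cx", "cy" (the principal point, pixels), "k1" (the pictures are not rectified: a ray, as slopes to the right and down, at radius r is drawn at 1 + k1 r^2 times it, then the intrinsics apply), "R" (3x3) and "t" (3): a world point X has camera coordinates R X + t. Camera axes: x right, y down, z forward; pixel columns grow to the right and rows downward; lengths in m; the calibration is good to about 2 mm. A picture is of the moment at which its call begins. calibration takes no time and is no camera call.
- r.finish_job(): hands the job in; it is judged then, once.
The state is a dict: "clock": time; "q": joint angles; "qd": joint speeds; "joint_torque": joint torques, N m; "tool_pos": TCP position; "eef_rot": TCP orientation; "contact_force": force on the tool from outside, world axes, zero at the start; "moment": the same for the moment, N m; "opening": opening from 0.0 (shut) to 1.0 (fully open); "finger_force": force on a finger pad.
Only numpy, scipy, OpenCV 4.12 (cv2) and the standard library are available. Lean on these libraries where they do the work, as an engineer would, in place of code of your own. Each camera call takes 0.05 s, during which the arm holds its last target. There are 200 camera calls.

TASK

The scale's four check weights are back from calibration in the grey travel block: swing its sprung hold-down finger up off the largest weight before taking that one out, then put all four weights upright into the wooden bench block, each fully down in its own bore, so that the row is graded from the largest weight in the widest bore to the smallest in the narrowest. Do not shift the label roll, the tally counter or the scoop that lie between the blocks.

Things in the scene. Friction and masses are not known exactly. Their poses are not given: they have to be found in the camera images.
- weight_large: Largest check weight, plain grey metal: upright turned metal cylinder with a narrower round knob on top, 38 mm in diameter, 66 mm tall, about 500 g; origin at the centre of its underside, z up. Grasp it across the round body. The body is full width from 0 to 40 mm, the knob reaches up to 66 mm. It starts in the travel block's wide bore under the hold-down finger.
- weight_medium: Second largest check weight, brass coloured: upright turned metal cylinder with a narrower round knob on top, 27 mm in diameter, 52 mm tall, about 200 g; origin at the centre of its underside, z up. Grasp it across the round body. It starts in any one of the travel block's three equal bores.
- weight_small: Third check weight, grey metal: upright turned metal cylinder with a narrower round knob on top, 22 mm in diameter, 42 mm tall, about 100 g; origin at the centre of its underside, z up. Grasp it across the round body. It starts in any one of the travel block's three equal bores.
- weight_tiny: Smallest check weight, grey metal: upright turned metal cylinder with a narrower round knob on top, 17 mm in diameter, 34 mm tall, about 50 g; origin at the centre of its underside, z up. Grasp it across the round body. It starts in any one of the travel block's three equal bores.
- bench_block: Fixed wooden block, 66 (x) x 222 (y) x 36 mm high, with a row of four graded round bores 12 mm deep, each 8 mm wider than its weight. Origin: centre of underside; y along the row, z up; any yaw. Bores at x = 0: y = +72 mm, 46 wide (largest weight); +24, 35 wide (second); -24, 30 wide (third); -72, 25 wide (smallest). Bore floors at z = 24 mm.
- travel_block: Fixed grey plastic block, 66 (x) x 246 (y, -116 to +130) x 36 mm high; origin on underside, y along the row, z up. Bores at x = 0, floors at z = 24: y = +60 mm (46 wide, under the finger), +3, -43, -89 (34 wide, open). At the +y end a steel bracket, 22 mm thick in x (foot 34), 106 high, carries the finger's hinge (parallel to x at y = +108, z = 97). Low carrying loop at -y, to y = -138.
- finger (a joint): Sprung hold-down finger, rad. 0: down, its tip 1 mm over the largest weight's knob (travel block frame: y = +60, top of nut z = 106 mm). 2.3: swung back clear. Upright black handle, 13 mm thick, on the hinge (y = +108, z = 97, top at z = 155): push it over to +y, away from the weights, to lift the finger; about 8 N. Over-centre: below 0.95 it snaps down, above it snaps open and stays.
- label_roll: Bystander: white roll of blank labels standing on its end, 84 mm in diameter, 50 mm high, between the blocks; origin at the centre of its underside.
- tally: Bystander: grey metal hand tally counter, 58 x 50 x 29 mm, between the blocks; origin at the centre of its underside.
- scoop: Bystander: small white plastic measuring scoop with a straight handle, 36 x 98 x 25 mm, lying between the blocks near the front edge; origin at the centre of its underside, y along the handle.

How it is judged:
On the way:
1. The hold-down finger is swung up clear (more than 1.5 rad) while the largest weight still stands in its bore in the travel block (shifted by less than 10 mm) (value of joint finger above 1.5 rad and distance of weight_large from where it was at the start of the episode below 0.01 m), for 0.2 s.
At the end, for the whole second after the job is handed in: All four weights stand at rest in the bench block, each within 8 mm of the centre of its own bore along and across the row (largest in the widest bore, then second, third, smallest), upright within 0.12 rad and down on the bore floor (underside 20 to 29 mm above the block's underside) (x of weight_large in the frame of bench_block between -0.008 and 0.008 m and y of weight_large in the frame of bench_block between 0.064 and 0.08 m and z of weight_large in the frame of bench_block between 0.02 and 0.029 m and angle between each of weight_large, weight_medium, weight_small, weight_tiny's own z axis and vertical below 0.12 rad and linear speed of each of weight_large, weight_medium, weight_small, weight_tiny below 0.02 m/s and x of weight_medium in the frame of bench_block between -0.008 and 0.008 m and y of weight_medium in the frame of bench_block between 0.016 and 0.032 m and z of weight_medium in the frame of bench_block between 0.02 and 0.029 m and x of weight_small in the frame of bench_block between -0.008 and 0.008 m and y of weight_small in the frame of bench_block between -0.032 and -0.016 m and z of weight_small in the frame of bench_block between 0.02 and 0.029 m and x of weight_tiny in the frame of bench_block between -0.008 and 0.008 m and y of weight_tiny in the frame of bench_block between -0.08 and -0.064 m and z of weight_tiny in the frame of bench_block between 0.02 and 0.029 m); the robot touches nothing.
It fails at once if The label roll is pushed more than 25 mm from its place (distance of label_roll from where it was at the start of the episode above 0.025 m).
It fails at once if The tally counter is pushed more than 25 mm from its place (distance of tally from where it was at the start of the episode above 0.025 m).
It fails at once if The scoop is pushed more than 25 mm from its place (distance of scoop from where it was at the start of the episode above 0.025 m).
It also fails if it takes over 115 s, if anything falls off the work surface, if the arm or the gripper's body presses on something with over 40 N, if the wrist force passes 120 N, or if a joint passes its speed limit or range.

## Working session

There is one attempt and no reset: what is moved stays moved. The work goes in short steps, Python scripts to look and compute and a tool call to move; the robot and the scene stay as the last step left them, time stands still between calls to the robot, and variables do not carry over. Pictures are saved under pics/ and viewed, at most 14 in all, crops included, and the job is handed in when it is done.

Besides the shell and the picture viewer there is one more tool, called after "Request:" by a JSON object that holds its "fn" and its "kwargs". step_arm: Moves the arm, as the interface text tells. Its arguments: {"type":"object","properties":{"increments":{"type":"array","items":{"type":"array"}},"fingers":{"type":"number"},"grip_force":{"type":"number"}},"required":["increments"]}

```bash
mkdir -p pics; cat > h.py <<'E'
import numpy as np, cv2
from plant import r
def cal(n):
    c=r.calibration(n); f=210/np.tan(np.radians(c['fov_y'])/2); return c,f,np.array(c['R']),np.array(c['t'])
def rays(n,uv):
    c,f,R,t=cal(n); uv=np.atleast_2d(np.array(uv,float))
    d=(uv-[c['cx'],c['cy']])/f
    s=d.copy()
    for _ in range(20): s=d/(1+c['k1']*(s**2).sum(1,keepdims=True))
    return np.c_[s,np.ones(len(s))]
def onplane(n,uv,z):
    c,f,R,t=cal(n); w=rays(n,uv)@R; o=-R.T@t
    return o+w*((z-o[2])/w[:,2])[:,None]
def cloud(n,dep):
    c,f,R,t=cal(n); v,u=np.mgrid[:420,:560]
    P=rays(n,np.c_[u.ravel(),v.ravel()])*dep.reshape(-1,1)
    W=(P-t)@R; W[dep.ravel()==0]=np.nan
    return W.reshape(420,560,3)
def proj(n,X):
    c,f,R,t=cal(n); p=np.atleast_2d(X)@R.T+t; s=p[:,:2]/p[:,2:]
    return s*(1+c['k1']*(s**2).sum(1,keepdims=True))*f+[c['cx'],c['cy']]
E
python3 - <<'E'
from h import *
for n in('side','top'):
    p,d=r.snapshot(n); cv2.imwrite(f'pics/{n}0.png',p[:,:,::-1]); np.save(f'{n}0.npy',d)
    c,f,R,t=cal(n); print(n,f,c['cx'],c['cy'],c['k1'],-R.T@t,R[2],(d==0).mean())
s=r.get_state(); print({k:np.round(v,3) for k,v in s.items()})
E
```

```text
side 519.7021562849123 275.6559285215566 213.99409440058935 0.061185894549178485 [ 0.28905509 -0.92588681  0.63574916] [ 0.21173118  0.85276488 -0.47745362] 0.004085884353741497
top 380.4958276640183 284.9634084633602 211.55911179034666 -0.047434663929008906 [0.42446363 0.01471722 1.07127358] [ 0.0982171  -0.00651866 -0.99514366] 0.003903061224489796
{'clock': np.float64(0.1), 'q': array([-1.069,  0.69 , -0.195,  1.566,  0.157,  0.902, -0.215]), 'qd': array([ 0.   , -0.004,  0.001, -0.004, -0.001, -0.   , -0.001]), 'joint_torque': array([-4.0000e-03, -5.2850e+01, -1.2710e+00, -1.5384e+01, -5.3000e-02,
        2.0000e-03,  0.0000e+00]), 'tool_pos': array([0.282, 0.557, 0.238]), 'eef_rot': array([ 0.232,  0.973, -0.001, -0.   ]), 'contact_force': array([-0.221,  0.568,  0.111]), 'moment': array([-0.009, -0.059,  0.047]), 'finger_force': np.float64(0.0), 'opening': np.float64(1.002)}
```

View pics/top0.png

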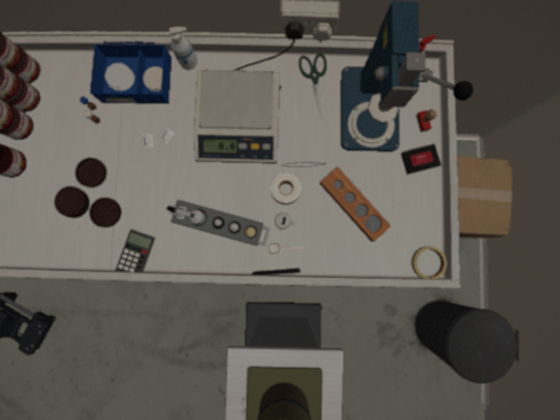

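View pics/side0.png

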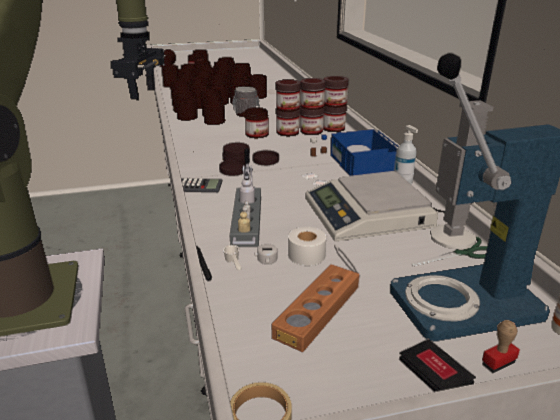

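The top view shows the travel block (bores roughly from (197,216) to (252,231), finger bracket at left (178,212)). The bench block is at (355,203), with its wide bore at the lower right (375,223). The roll (286,188), tally (284,220) and scoop (275,248) lie between them. Next I'll measure.

```bash
python3 - <<'E'
from h import *
p=cv2.imread('pics/top0.png'); d=np.load('top0.npy'); W=cloud('top',d)
c=cv2.resize(p[150:270,150:410],None,fx=3,fy=3,interpolation=cv2.INTER_CUBIC); cv2.imwrite('pics/crop0.png',np.clip(c*1.6,0,255).astype(np.uint8))
hsv=cv2.cvtColor(p,cv2.COLOR_BGR2HSV)
print(hsv[190,345],hsv[237,252],W[100,300],W[188,272])
# bench: orange mask
m=(cv2.inRange(hsv,(3,100,40),(18,255,255))>0); m[:,:310]=0;m[:,400:]=0;m[:150]=0;m[250:]=0
m=cv2.morphologyEx(m.astype(np.uint8),cv2.MORPH_CLOSE,np.ones((9,9)))
ct=max(cv2.findContours(m,0,2)[0],key=cv2.contourArea)
P=onplane('top',ct[:,0,:],0.036)[:,:2]
print('bench',cv2.minAreaRect((P*1000).astype(np.float32)))
# travel: height 30..42 in region
z=W[:,:,2]; reg=np.zeros(z.shape,bool); reg[190:260,160:275]=1
m=reg&(z>.028)&(z<.043); Q=W[m][:,:2]
print('travel',cv2.minAreaRect((Q*1000).astype(np.float32)),np.nanmedian(W[m][:,2]))
b=np.zeros(z.shape,bool); b[150:250,310:400]=1
Qb=W[b&(z>.028)&(z<.045)]; print('benchcloud',cv2.minAreaRect((Qb[:,:2]*1000).astype(np.float32)),np.median(Qb[:,2]))
E
```

```text
[ 11 154 111] [21 55 60] [ 0.85997047 -0.02891098 -0.00173463] [0.58849666 0.04462841 0.05095762]
bench ((552.7472534179688, -183.23330688476562), (218.7587432861328, 66.06312561035156), 42.526180267333984)
travel ((528.7876586914062, 168.09751892089844), (279.6150817871094, 149.86480712890625), 75.36788177490234) 0.03582394717510235
benchcloud ((554.0828857421875, -183.9063720703125), (222.88511657714844, 66.87862396240234), 42.49781799316406) 0.03565091117648856
```

View pics/crop0.png

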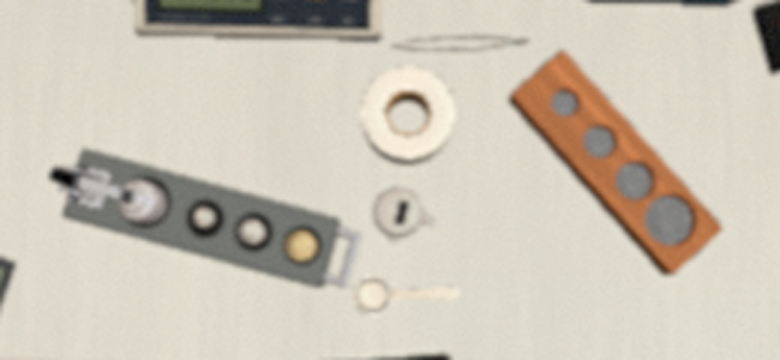

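The crop shows the brass medium weight in the bore nearest the loop (302,245). The two grey ones are at (205,217) and (253,231), and the large one at (142,200) under the finger. The bench bores widen toward the lower right.

```bash
python3 - <<'E'
from h import *
p=cv2.imread('pics/top0.png'); d=np.load('top0.npy'); W=cloud('top',d); z=W[:,:,2]
m=np.zeros(z.shape,np.uint8); m[190:260,160:264]=((z>.03)&(z<.041))[190:260,160:264]
m=cv2.morphologyEx(m,cv2.MORPH_OPEN,np.ones((5,5))); m=cv2.morphologyEx(m,cv2.MORPH_CLOSE,np.ones((7,7)))
ct=max(cv2.findContours(m,0,2)[0],key=cv2.contourArea)
P=onplane('top',ct[:,0,:],0.036)[:,:2]*1000
R=cv2.minAreaRect(P.astype(np.float32));print('travel',R)
# lateral edges via rect; weights: blobs above block
for n in('top','side'):
    d=np.load(n+'0.npy');V=cloud(n,d)
    mm=(V[:,:,2]>.04)&(V[:,:,2]<.2)&(V[:,:,0]>.4)&(V[:,:,0]<.6)&(V[:,:,1]>.06)&(V[:,:,1]<.33)
    k,l,s,c=cv2.connectedComponentsWithStats(mm.astype(np.uint8))
    for i in range(1,k):
        if s[i,4]>4:
            q=V[l==i]; print(n,s[i],q.mean(0).round(4),np.median(q[:,:2],0).round(4),np.percentile(q[:,2],[5,50,95]).round(4))
p=cv2.imread('pics/side0.png');c=cv2.resize(p[160:280,210:340],None,fx=5,fy=5,interpolation=cv2.INTER_CUBIC);cv2.imwrite('pics/crop1.png',np.clip(c*1.5,0,255).astype(np.uint8))
# bench bore circles / tally,scoop extents
d=np.load('top0.npy')
for nm,(x0,x1,y0,y1) in dict(roll=(.53,.66,-.02,.09),tally=(.46,.54,-.03,.08),scoop=(.38,.46,-.06,.09)).items():
    s=(W[:,:,0]>x0)&(W[:,:,0]<x1)&(W[:,:,1]>y0)&(W[:,:,1]<y1)&(z>.008)
    q=W[s];print(nm,q.min(0).round(3),q.max(0).round(3))
E
```

```text
travel ((483.5935363769531, 154.82778930664062), (161.2357177734375, 66.04206085205078), 75.689208984375)
top [166 205  39  19 357] [0.5098 0.2621 0.0884] [0.5105 0.2571] [0.0414 0.0885 0.1503]
top [215 219   6   7  33] [0.4933 0.1885 0.051 ] [0.4928 0.1884] [0.0436 0.0477 0.0587]
top [230 223   9   8  55] [0.481  0.144  0.0563] [0.4807 0.1435] [0.0472 0.0538 0.0676]
top [245 227  10  10  81] [0.4685 0.1011 0.0652] [0.4679 0.1009] [0.0544 0.0605 0.0772]
side [238 148  17  82 715] [0.4952 0.2065 0.0756] [0.4988 0.2328] [0.0431 0.067  0.1376]
roll [ 0.55  -0.02   0.008] [0.66  0.05  0.055]
tally [ 0.461 -0.018  0.015] [0.524 0.08  0.04 ]
scoop [ 0.41  -0.041  0.008] [0.459 0.09  0.039]
```

View pics/crop1.png

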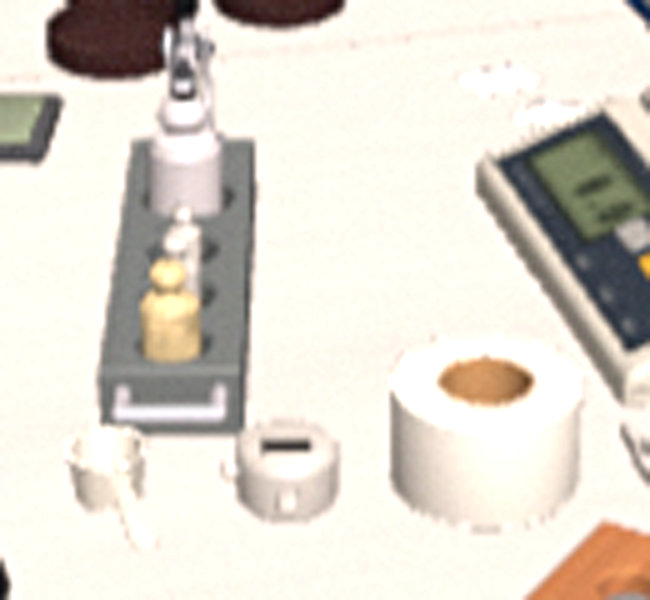

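Request:
{"fn": "step_arm", "kwargs": {"increments": [[[2.3,-3.0,0],[0,0,-7.8]],[[2.3,-3.0,0],[0,0,-7.8]],[[2.3,-3.0,0],[0,0,-7.8]],[[2.3,-3.0,0],[0,0,-7.8]],[[2.3,-3.0,0],[0,0,-7.8]],[[2.3,-3.0,0],[0,0,-7.8]],[[2.3,-3.0,0],[0,0,-7.8]],[[2.3,-3.0,0],[0,0,-7.8]],[[2.3,-3.0,0],[0,0,-7.8]],[[2.3,-3.0,0],[0,0,-7.8]]], "fingers": 0}}

```text
clock: 1.1
tool_pos: [0.5123, 0.2565, 0.2385]
eef_rot: [0.794, 0.608, -0.0, -0.0]
contact_force: [0.7, -0.1, 0.2]
opening: 0.115
finger_force: 0.0
```

```bash
python3 - <<'E'
from h import *
d=np.load('top0.npy');V=cloud('top',d);V2=cloud('side',np.load('side0.npy'))
for v in(V,V2):
  for a,b in((.1,.115),(.115,.13),(.13,.145),(.145,.17)):
    q=v[(v[:,:,2]>a)&(v[:,:,2]<b)&(v[:,:,0]>.4)&(v[:,:,0]<.6)&(v[:,:,1]>.15)&(v[:,:,1]<.33)]
    print(a,len(q),np.median(q,0).round(4) if len(q) else '')
s=r.get_state();print(s['tool_pos'],s['eef_rot'],s['q'],s['opening'])
E
```

```text
0.1 101 [0.5124 0.2768 0.1031]
0.115 6 [0.5164 0.2876 0.1264]
0.13 10 [0.5153 0.2873 0.1367]
0.145 24 [0.5172 0.2908 0.1525]
0.1 67 [0.5121 0.2829 0.1041]
0.115 24 [0.5159 0.2867 0.1242]
0.13 31 [0.5148 0.2885 0.137 ]
0.145 23 [0.5143 0.2891 0.1507]
[0.51231134 0.25652743 0.23850086] [ 7.93955062e-01  6.07976373e-01 -2.83907684e-04 -9.26836596e-05] [-0.63932853  0.6230515   0.16000596  1.73768363 -0.13115581  0.79184084
 -0.6803227 ] 0.11466263309399025
```

Request:
{"fn": "step_arm", "kwargs": {"increments": [[[-0.2,0,-2.2],[0,0,0]],[[-0.2,0,-2.2],[0,0,0]],[[0,0,-2.2],[0,0,0]],[[0,0,-2.2],[0,0,0]],[[0,0,-2.2],[0,0,0]],[[0.2,0.8,0],[0,0,0]],[[0.2,0.8,0],[0,0,0]],[[0.2,0.8,0],[0,0,0]],[[0.2,0.8,0],[0,0,0]],[[0.2,0.8,0],[0,0,0]]]}}

```text
clock: 2.1
tool_pos: [0.5163, 0.291, 0.1297]
eef_rot: [0.793, 0.609, -0.005, 0.003]
contact_force: [-4.8, -13.6, 4.8]
opening: 0.004
finger_force: 7.6
```

Request:
{"fn": "step_arm", "kwargs": {"increments": [[[0.2,0.8,0],[0,0,0]],[[0.2,0.8,0],[0,0,0]],[[0.2,0.8,0],[0,0,0]],[[0.2,0.8,0],[0,0,0]],[[0,0,0],[0,0,0]],[[0,0,0],[0,0,0]],[[0,0,0],[0,0,0]],[[0,0,0],[0,0,0]],[[0,0,0],[0,0,0]],[[0,0,0],[0,0,0]]]}}

```text
clock: 3.1
tool_pos: [0.5263, 0.3331, 0.129]
eef_rot: [0.792, 0.611, 0.002, -0.001]
contact_force: [2.1, 7.1, -4.2]
opening: 0.003
finger_force: 3.0
```

```bash
python3 - <<'E'
from h import *
p,d=r.snapshot('side')
c=cv2.resize(p[100:280,180:400,::-1],None,fx=3,fy=3,interpolation=cv2.INTER_CUBIC);cv2.imwrite('pics/s1.png',np.clip(c*1.4,0,255).astype(np.uint8))
E
```

```text
(no output)
```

View pics/s1.png

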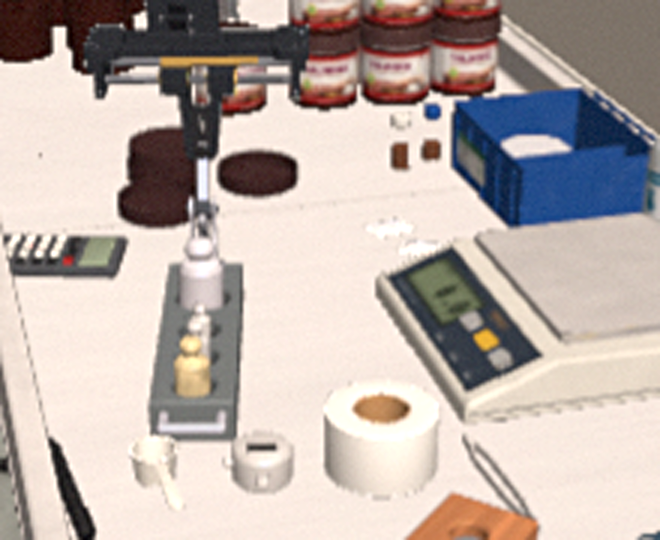

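The finger is up (light arm above the weight, leaning on the gripper). I'll push a little further, lift, and come back over the large weight.

Request:
{"fn": "step_arm", "kwargs": {"increments": [[[0.2,0.9,0],[0,0,0]],[[0.2,0.9,0],[0,0,0]],[[0,0,0],[0,0,0]],[[0,0,0],[0,0,0]],[[0,0,4],[0,0,0]],[[0,0,4],[0,0,0]],[[0,0,4],[0,0,0]],[[-1,-3.6,0],[0,0,0]],[[-1,-3.6,0],[0,0,0]],[[-0.8,-3.6,0],[0,0,0]]]}}

```text
clock: 4.15
tool_pos: [0.501, 0.2376, 0.2491]
eef_rot: [0.792, 0.61, -0.0, 0.0]
contact_force: [1.4, 0.1, -0.0]
opening: 0.009
finger_force: 0.0
```

Request:
{"fn": "step_arm", "kwargs": {"increments": [[[0,0,0],[0,0,0]],[[0,0,0],[0,0,0]],[[0,0,0],[0,0,0]],[[0,0,0],[0,0,0]],[[0,0,0],[0,0,0]],[[0,0,0],[0,0,0]],[[0,0,0],[0,0,0]],[[0,0,0],[0,0,0]],[[0,0,0],[0,0,0]],[[0,0,0],[0,0,0]]], "fingers": 1}}

```text
clock: 5.15
tool_pos: [0.5018, 0.2399, 0.2487]
eef_rot: [0.792, 0.61, 0.0, 0.0]
contact_force: [-0.3, 0.2, -0.1]
opening: 0.889
finger_force: 0.0
```

```bash
python3 - <<'E'
from h import *
V=cloud('top',r.snapshot('top')[1]);p,d=r.snapshot('side')
c=cv2.resize(p[100:280,180:400,::-1],None,fx=3,fy=3,interpolation=cv2.INTER_CUBIC);cv2.imwrite('pics/s2.png',np.clip(c*1.4,0,255).astype(np.uint8))
v=cloud('side',d)
for n,v in(('s',v),('t',V)):
  q=v[(v[:,:,2]>.07)&(v[:,:,2]<.16)&(v[:,:,0]>.45)&(v[:,:,0]<.56)&(v[:,:,1]>.26)&(v[:,:,1]<.4)];print(n,q.min(0),q.max(0))
  q=v[(v[:,:,2]>.045)&(v[:,:,2]<.095)&(v[:,:,0]>.45)&(v[:,:,0]<.56)&(v[:,:,1]>.21)&(v[:,:,1]<.265)];print(n,len(q),q.min(0),q.max(0),np.median(q,0))
E
```

```text
s [0.50346228 0.27740109 0.07011795] [0.52989393 0.32627832 0.14005849]
s 244 [0.4846257  0.22319976 0.04506036] [0.52087459 0.2589568  0.09192046] [0.50163781 0.23447351 0.06734379]
t [0.50017094 0.26114417 0.0704454 ] [0.52513419 0.2884673  0.10455748]
t 176 [0.48770923 0.22644009 0.04594837] [0.52277109 0.26307095 0.09402906] [0.50407252 0.24023806 0.07160981]
```

View pics/s2.png

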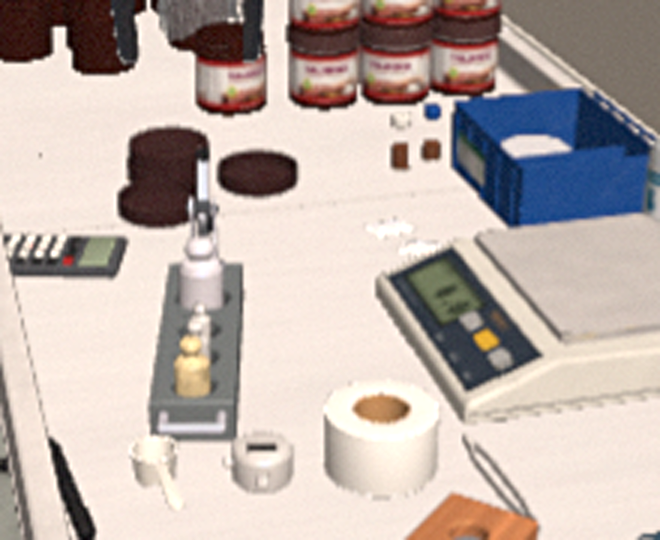

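Finger is swung back (arm tip at y≈0.326, z 0.14, beyond the hinge). I'll descend on the large weight.

Request:
{"fn": "step_arm", "kwargs": {"increments": [[[0.2,0.2,-3],[0,0,0]],[[0,0,-3],[0,0,0]],[[0,0,-3],[0,0,0]],[[0,0,-3],[0,0,0]],[[0,0,-2.5],[0,0,0]],[[0,0,-2],[0,0,0]],[[0,0,-1.5],[0,0,0]],[[0,0,-1.0],[0,0,0]],[[0,0,-0.8],[0,0,0]],[[0,0,0],[0,0,0]]]}}

```text
clock: 6.25
tool_pos: [0.5035, 0.2417, 0.0501]
eef_rot: [0.792, 0.61, -0.0, -0.0]
contact_force: [-0.1, 0.2, 0.3]
opening: 1.003
finger_force: 0.0
```

Request:
{"fn": "step_arm", "kwargs": {"increments": [[[0,0,0],[0,0,0]],[[0,0,0],[0,0,0]],[[0,0,0],[0,0,0]],[[0,0,0],[0,0,0]],[[0,0,0],[0,0,0]],[[0,0,0],[0,0,0]],[[0,0,0],[0,0,0]],[[0,0,0],[0,0,0]],[[0,0,0],[0,0,0]],[[0,0,0],[0,0,0]]], "fingers": 0, "grip_force": 30}}

```text
clock: 7.25
tool_pos: [0.5036, 0.242, 0.0508]
eef_rot: [0.792, 0.61, -0.0, -0.0]
contact_force: [-0.9, 0.4, 2.8]
opening: 0.416
finger_force: 30.0
```

Request:
{"fn": "step_arm", "kwargs": {"increments": [[[0,0,2],[0,0,0]],[[0,0,3],[0,0,0]],[[0,0,3],[0,0,0]],[[0,0,3],[0,0,0]],[[0,-2,1],[0,0,0]],[[0,-4,0],[0,0,-3]],[[0,-4,0],[0,0,-4]],[[0,-4,0],[0,0,-4]],[[0,-4,0],[0,0,-4]],[[0,-4,0],[0,0,-4]]]}}

```text
clock: 8.25
tool_pos: [0.5029, 0.0202, 0.17]
eef_rot: [0.883, 0.47, -0.001, -0.0]
contact_force: [0.4, 0.1, -6.1]
opening: 0.416
finger_force: 30.0
```

Request:
{"fn": "step_arm", "kwargs": {"increments": [[[0,-4,0],[0,0,-4]],[[0,-4,0],[0,0,-4]],[[0,-4,0],[0,0,-4]],[[0,-4,0],[0,0,-1.7]],[[0,-4,0],[0,0,0]],[[0,-3,0],[0,0,0]],[[-0.3,-2,0],[0,0,0]],[[0,-0.4,0],[0,0,0]],[[0,0,0],[0,0,0]],[[0,0,0],[0,0,0]]]}}

```text
clock: 9.25
tool_pos: [0.5008, -0.2301, 0.1702]
eef_rot: [0.932, 0.363, -0.0, -0.001]
contact_force: [0.8, 0.3, -5.3]
opening: 0.418
finger_force: 30.0
```

```bash
cat >> h.py <<'E'
def held(zlo,zhi):
    s=r.get_state();T=s['tool_pos'];p,d=r.snapshot('side');v=cloud('side',d)
    cv2.imwrite('pics/held%d.png'%int(s['clock']*10),np.clip(cv2.resize(p[:,:,::-1],None,fx=1.4,fy=1.4)*1.3,0,255).astype(np.uint8))
    k=(np.abs(v[:,:,0]-T[0])<.05)&(np.abs(v[:,:,1]-T[1])<.05)
    q=v[k&(v[:,:,2]>zlo)&(v[:,:,2]<zhi)]; 
    print(s['clock'],T,s['eef_rot'],s['opening'],s['finger_force'])
    if len(q): print(len(q),q.min(0),q.max(0),'near-surface y med',np.median(q,0),'mid x',(q.min(0)+q.max(0))/2)
E
python3 - <<'E'
from h import *
held(.12,.163)
E
```

```text
9.25 [ 0.50076111 -0.23008761  0.17015646] [ 9.31651062e-01  3.63352542e-01 -1.73468941e-04 -1.09514371e-03] 0.4180021746860805 29.993893776554614
217 [ 0.48460732 -0.24885827  0.14163332] [ 0.52204716 -0.2226544   0.16282145] near-surface y med [ 0.49717078 -0.2435721   0.15290773] mid x [ 0.50332724 -0.23575634  0.15222739]
```

```bash
python3 - <<'E'
from h import *
for n in('top','side'):
    p=cv2.imread(f'pics/{n}0.png');V=cloud(n,np.load(n+'0.npy'));z=V[:,:,2]
    k=(V[:,:,0]>.42)&(V[:,:,0]<.69)&(V[:,:,1]<-.06)&(V[:,:,1]>-.3)
    q=V[k&(z>.032)&(z<.042)][:,:2]*1000
    print(n,cv2.minAreaRect(q.astype(np.float32)))
    hsv=cv2.cvtColor(p,cv2.COLOR_BGR2HSV)
    m=(k&(z>.01)&(z<.034)&(hsv[:,:,1]<90)).astype(np.uint8)
    K,l,s,c=cv2.connectedComponentsWithStats(m)
    for i in range(1,K):
        if s[i,4]>25: print(s[i],onplane(n,c[i],.024).round(4))
E
```

```text
top ((554.0299072265625, -183.95492553710938), (222.07118225097656, 66.87862396240234), 42.49781799316406)
[319 181  33  38  50] [[ 0.565 -0.128  0.024]]
[334 180   8   9  55] [[ 0.6087 -0.137   0.024 ]]
[345 192  10  11  81] [[ 0.5729 -0.1703  0.024 ]]
[355 204  12  13 114] [[ 0.5374 -0.2027  0.024 ]]
[365 215  16  17 204] [[ 0.5015 -0.2356  0.024 ]]
side ((552.6541748046875, -188.1385040283203), (222.99603271484375, 65.76986694335938), 42.20425033569336)
[318 290  13   6  53] [[ 0.5731 -0.1634  0.024 ]]
[303 302  18   8 101] [[ 0.5369 -0.1964  0.024 ]]
[286 314  25  13 235] [[ 0.5015 -0.2295  0.024 ]]
```

Request:
{"fn": "step_arm", "kwargs": {"increments": [[[0,-0.4,-2],[0,0,0]],[[0,0,-2.5],[0,0,0]],[[0,0,-2.5],[0,0,0]],[[0,0,-1.8],[0,0,0]],[[0,0,-1],[0,0,0]],[[0,0,-0.6],[0,0,0]],[[0,0,-0.3],[0,0,0]],[[0,0,-0.2],[0,0,0]],[[0,0,0],[0,0,0]],[[0,0,0],[0,0,0]]]}}

```text
clock: 10.3
tool_pos: [0.5012, -0.2363, 0.0623]
eef_rot: [0.932, 0.362, 0.0, 0.0]
contact_force: [-0.0, 0.2, -4.4]
opening: 0.416
finger_force: 30.0
```

Request:
{"fn": "step_arm", "kwargs": {"increments": [[[0,0.15,0],[0,0,0]],[[0,0,-0.2],[0,0,0]],[[0,0,-0.2],[0,0,0]],[[0,0,-0.2],[0,0,0]],[[0,0,-0.2],[0,0,0]],[[0,0,-0.2],[0,0,0]],[[0,0,-0.1],[0,0,0]],[[0,0,0],[0,0,0]],[[0,0,0],[0,0,0]],[[0,0,0],[0,0,0]]]}}

```text
clock: 11.3
tool_pos: [0.4998, -0.2356, 0.0511]
eef_rot: [0.932, 0.362, -0.001, 0.0]
contact_force: [-5.4, -2.8, 3.7]
opening: 0.417
finger_force: 30.0
```

Request:
{"fn": "step_arm", "kwargs": {"increments": [[[0,0,0],[0,0,0]],[[0,0,0],[0,0,0]],[[0,0,0],[0,0,0]],[[0,0,0],[0,0,0]],[[0,0,0],[0,0,0]],[[0,0,0],[0,0,0]],[[0,0,2],[0,0,0]],[[0,0,3],[0,0,0]],[[0,0,3],[0,0,0]],[[0,0,3],[0,0,0]]], "fingers": 1}}

```text
clock: 12.3
tool_pos: [0.5006, -0.2345, 0.1618]
eef_rot: [0.932, 0.362, -0.0, -0.0]
contact_force: [0.3, -1.5, 0.2]
opening: 0.996
finger_force: 0.0
```

Request:
{"fn": "step_arm", "kwargs": {"increments": [[[0,4,0],[0,0,4]],[[0,4,0],[0,0,4]],[[0,4,0],[0,0,4]],[[0,4,0],[0,0,4]],[[0,4,0],[0,0,4]],[[-0.5,4,0],[0,0,4]],[[-0.5,4,0],[0,0,4]],[[-0.6,4,0],[0,0,4]],[[-0.7,2,0],[0,0,0.5]],[[0,0,0],[0,0,0]]]}}

```text
clock: 13.3
tool_pos: [0.4767, 0.1094, 0.1606]
eef_rot: [0.791, 0.611, 0.0, -0.001]
contact_force: [-0.3, -0.5, -0.8]
opening: 0.997
finger_force: 0.0
```

```bash
cat >> h.py <<'E'
def bench(zmin=.04):
    p,d=r.snapshot('top');V=cloud('top',d);z=V[:,:,2]
    k=(V[:,:,0]>.42)&(V[:,:,0]<.69)&(V[:,:,1]<-.06)&(V[:,:,1]>-.3)&(z>zmin)&(z<.13)
    K,l,s,c=cv2.connectedComponentsWithStats(k.astype(np.uint8))
    ub=-np.array([np.cos(.741),np.sin(.741)]); xb=np.array([ub[1],-ub[0]])
    for i in range(1,K):
        if s[i,4]>6:
            q=V[l==i];m=np.median(q,0);e=m[:2]-[.5535,-.185];print('bench blob',s[i],m.round(4),'zmax',np.percentile(q[:,2],97).round(4),'x,y in block',(e@xb).round(4),(e@ub).round(4))
    return p
def travel():
    V=cloud('top',r.snapshot('top')[1]);z=V[:,:,2]
    k=(z>.04)&(z<.1)&(V[:,:,0]>.42)&(V[:,:,0]<.56)&(V[:,:,1]>.06)&(V[:,:,1]<.24)
    K,l,s,c=cv2.connectedComponentsWithStats(k.astype(np.uint8))
    for i in range(1,K):
        if s[i,4]>6: q=V[l==i];print('travel blob',s[i],np.median(q,0).round(4),((q.min(0)+q.max(0))/2).round(4))
E
python3 - <<'E'
from h import *
bench();travel();s=r.get_state();print(s['tool_pos'],s['eef_rot'])
E
```

```text
bench blob [366 213  16  16 185] [ 0.5026 -0.2254  0.0711] zmax 0.0915 x,y in block 0.0046 0.0649
[0.47793672 0.10483993 0.16080312] [ 7.93356764e-01  6.08756840e-01 -7.87080826e-05  3.84186731e-04]
```

```bash
python3 - <<'E'
from h import *
V=cloud('top',np.load('top0.npy'))
for nm,c,zb in(('med',(249.5,231.5),.055),('small',(234,226.5),.049),('tiny',(217.5,222),.044)):
    print(nm,onplane('top',c,zb).round(4))
    x,y=map(int,c); w=V[y-8:y+9,x-8:x+9];w=w[(w[:,:,2]>zb-.005)&(w[:,:,2]<zb+.03)]
    print((w.min(0)+w.max(0))/2,w[w[:,2]>zb+.012].mean(0))
E
```

```text
med [[0.4691 0.1015 0.055 ]]
[0.46889706 0.10154005 0.06514128] [0.46902842 0.10207656 0.07546363]
small [[0.4818 0.1441 0.049 ]]
[0.4816569  0.14525544 0.0579162 ] [0.48113474 0.14482501 0.065334  ]
tiny [[0.4932 0.1898 0.044 ]]
[0.49338515 0.19135463 0.04918834] [0.4937552  0.18906931 0.0579595 ]
```

Request:
{"fn": "step_arm", "kwargs": {"increments": [[[-0.9,-0.3,-2],[0,0,0]],[[0,0,-2],[0,0,0]],[[0,0,-2],[0,0,0]],[[0,0,-2],[0,0,0]],[[0,0,-2],[0,0,0]],[[0,0,-1],[0,0,0]],[[0,0,-0.6],[0,0,0]],[[0,0,-0.3],[0,0,0]],[[0,0,0],[0,0,0]],[[0,0,0],[0,0,0]]]}}

```text
clock: 14.4
tool_pos: [0.4692, 0.1024, 0.0423]
eef_rot: [0.793, 0.609, 0.0, 0.0]
contact_force: [-0.8, 0.2, -0.1]
opening: 1.004
finger_force: 0.0
```

Request:
{"fn": "step_arm", "kwargs": {"increments": [[[0,0,0],[0,0,0]],[[0,0,0],[0,0,0]],[[0,0,0],[0,0,0]],[[0,0,0],[0,0,0]],[[0,0,0],[0,0,0]],[[0,0,0],[0,0,0]],[[0,0,0],[0,0,0]],[[0,0,0],[0,0,0]],[[0,0,0],[0,0,0]],[[0,0,0],[0,0,0]]], "fingers": 0, "grip_force": 20}}

```text
clock: 15.4
tool_pos: [0.4688, 0.1024, 0.0417]
eef_rot: [0.793, 0.609, 0.0, 0.0]
contact_force: [0.0, -0.7, 0.4]
opening: 0.299
finger_force: 20.0
```

Request:
{"fn": "step_arm", "kwargs": {"increments": [[[0,0,2],[0,0,0]],[[0,0,3],[0,0,0]],[[0,0,3],[0,0,0]],[[0,-2,3],[0,0,0]],[[0.6,-3.5,0],[0,0,-5]],[[1,-4,0],[0,0,-5]],[[1,-4,0],[0,0,-5]],[[1,-4,0],[0,0,-5]],[[1,-4,0],[0,0,-5]],[[1,-4,0],[0,0,-5]]]}}

```text
clock: 16.4
tool_pos: [0.5244, -0.1541, 0.1514]
eef_rot: [0.925, 0.381, -0.0, -0.0]
contact_force: [-0.3, -0.3, -2.4]
opening: 0.303
finger_force: 20.0
```

Request:
{"fn": "step_arm", "kwargs": {"increments": [[[1,-3.9,0],[0,0,-2.5]],[[0,-1,0],[0,0,0]],[[0,0,0],[0,0,0]],[[0,0,0],[0,0,0]],[[0,0,-2.5],[0,0,0]],[[0,0,-2.5],[0,0,0]],[[0,0,-2],[0,0,0]],[[0,0,-1.5],[0,0,0]],[[0,0,-0.5],[0,0,0]],[[0,0,0],[0,0,0]]]}}

```text
clock: 17.4
tool_pos: [0.5346, -0.2005, 0.0614]
eef_rot: [0.932, 0.363, -0.0, -0.001]
contact_force: [0.4, -0.3, -2.0]
opening: 0.297
finger_force: 20.0
```

```bash
python3 - <<'E'
from h import *
held(.038,.054)
E
```

```text
17.4 [ 0.53460426 -0.20052825  0.06136712] [ 9.31792020e-01  3.62992001e-01 -3.15893461e-04 -5.82676313e-04] 0.2971891645893071 19.999979250133038
147 [ 0.48472287 -0.25050625  0.03804045] [ 0.56223009 -0.20422614  0.05391738] near-surface y med [ 0.49881157 -0.24412566  0.04719217] mid x [ 0.52347648 -0.22736619  0.04597892]
```

Request:
{"fn": "step_arm", "kwargs": {"increments": [[[0.1,-0.1,-0.3],[0,0,0]],[[0,0,-0.4],[0,0,0]],[[0,0,-0.3],[0,0,0]],[[0,0,-0.3],[0,0,0]],[[0,0,-0.2],[0,0,0]],[[0,0,-0.2],[0,0,0]],[[0,0,-0.2],[0,0,0]],[[0,0,0],[0,0,0]],[[0,0,0],[0,0,0]],[[0,0,0],[0,0,0]]]}}

```text
clock: 18.45
tool_pos: [0.5359, -0.2026, 0.0428]
eef_rot: [0.932, 0.362, 0.0, 0.0]
contact_force: [0.1, -0.5, -1.8]
opening: 0.303
finger_force: 20.0
```

Request:
{"fn": "step_arm", "kwargs": {"increments": [[[0,0,-0.1],[0,0,0]],[[0,0,0],[0,0,0]],[[0,0,0],[0,0,0]],[[0,0,0],[0,0,0]],[[0,0,0],[0,0,0]],[[0,0,0],[0,0,0]],[[0,0,2],[0,0,0]],[[0,0,3],[0,0,0]],[[0,0,3],[0,0,0]],[[0,0,2],[0,0,0]]], "fingers": 1}}

```text
clock: 19.45
tool_pos: [0.5363, -0.2029, 0.1436]
eef_rot: [0.932, 0.362, 0.001, 0.001]
contact_force: [0.7, 0.2, -0.7]
opening: 0.995
finger_force: 0.0
```

Request:
{"fn": "step_arm", "kwargs": {"increments": [[[-0.6,4,0],[0,0,4]],[[-0.6,4,0],[0,0,4]],[[-0.6,4,0],[0,0,4]],[[-0.6,4,0],[0,0,4]],[[-0.6,4,0],[0,0,4]],[[-0.6,4,0],[0,0,4]],[[-0.6,4,0],[0,0,4]],[[-0.6,3.7,0],[0,0,4]],[[-0.6,3,0],[0,0,0.5]],[[0,0,0],[0,0,0]]]}}

```text
clock: 20.45
tool_pos: [0.4806, 0.1502, 0.1416]
eef_rot: [0.791, 0.612, 0.001, -0.002]
contact_force: [0.6, 0.4, 0.3]
opening: 0.999
finger_force: 0.0
```

```bash
python3 - <<'E'
from h import *
bench();s=r.get_state();print(s['tool_pos'],s['eef_rot'])
E
```

```text
bench blob [358 205  11  10  90] [ 0.5344 -0.1986  0.0601] zmax 0.0779 x,y in block 0.0029 0.0233
bench blob [366 214  16  15 184] [ 0.5027 -0.2252  0.0705] zmax 0.0913 x,y in block 0.0047 0.0646
[0.48124616 0.14690929 0.14172295] [ 7.91896085e-01  6.10655598e-01  3.31230281e-04 -4.70438319e-04]
```

Request:
{"fn": "step_arm", "kwargs": {"increments": [[[0,-0.1,-2],[0,0,0]],[[0,0,-2],[0,0,0]],[[0,0,-2],[0,0,0]],[[0,0,-2],[0,0,0]],[[0,0,-1],[0,0,0]],[[0,0,-0.7],[0,0,0]],[[0,0,-0.3],[0,0,0]],[[0,0,-0.2],[0,0,0]],[[0,0,0],[0,0,0]],[[0,0,0],[0,0,0]]]}}

```text
clock: 21.5
tool_pos: [0.4821, 0.1435, 0.0402]
eef_rot: [0.793, 0.609, 0.0, 0.0]
contact_force: [-0.5, -1.0, -0.2]
opening: 0.999
finger_force: 0.0
```

Request:
{"fn": "step_arm", "kwargs": {"increments": [[[0,0,0],[0,0,0]],[[0,0,0],[0,0,0]],[[0,0,0],[0,0,0]],[[0,0,0],[0,0,0]],[[0,0,0],[0,0,0]],[[0,0,0],[0,0,0]],[[0,0,0],[0,0,0]],[[0,0,0],[0,0,0]],[[0,0,0],[0,0,0]],[[0,0,0],[0,0,0]]], "fingers": 0, "grip_force": 15}}

```text
clock: 22.5
tool_pos: [0.4816, 0.1434, 0.0397]
eef_rot: [0.793, 0.609, -0.0, -0.0]
contact_force: [-0.0, -0.8, 0.5]
opening: 0.234
finger_force: 15.0
```

Request:
{"fn": "step_arm", "kwargs": {"increments": [[[0,0,2],[0,0,0]],[[0,0,3],[0,0,0]],[[0,0,3],[0,0,0]],[[0,-2,3],[0,0,0]],[[1,-3.5,0],[0,0,-5]],[[1.3,-4,0],[0,0,-5]],[[1.3,-4,0],[0,0,-5]],[[1.3,-4,0],[0,0,-5]],[[1.3,-4,0],[0,0,-5]],[[1.3,-4,0],[0,0,-5]]]}}

```text
clock: 23.5
tool_pos: [0.5569, -0.1133, 0.1497]
eef_rot: [0.925, 0.381, -0.0, -0.0]
contact_force: [0.7, 0.6, -0.8]
opening: 0.238
finger_force: 15.0
```

Request:
{"fn": "step_arm", "kwargs": {"increments": [[[1.3,-3.8,0],[0,0,-2.5]],[[0.2,-2,0],[0,0,0]],[[0,0,0],[0,0,0]],[[0,0,0],[0,0,0]],[[0,0,-2.5],[0,0,0]],[[0,0,-2.5],[0,0,0]],[[0,0,-2],[0,0,0]],[[0,0,-1.5],[0,0,0]],[[0,0,-0.4],[0,0,0]],[[0,0,0],[0,0,0]]]}}

```text
clock: 24.5
tool_pos: [0.5717, -0.1686, 0.0605]
eef_rot: [0.932, 0.363, -0.0, -0.0]
contact_force: [0.1, -0.6, -0.0]
opening: 0.236
finger_force: 15.0
```

Request:
{"fn": "step_arm", "kwargs": {"increments": [[[0,-0.05,-0.3],[0,0,0]],[[0,0,-0.4],[0,0,0]],[[0,0,-0.4],[0,0,0]],[[0,0,-0.3],[0,0,0]],[[0,0,-0.2],[0,0,0]],[[0,0,-0.2],[0,0,0]],[[0,0,-0.2],[0,0,0]],[[0,0,0],[0,0,0]],[[0,0,0],[0,0,0]],[[0,0,0],[0,0,0]]]}}

```text
clock: 25.5
tool_pos: [0.5719, -0.1701, 0.0408]
eef_rot: [0.932, 0.362, 0.0, 0.0]
contact_force: [-0.1, 0.8, -0.3]
opening: 0.239
finger_force: 15.0
```

Request:
{"fn": "step_arm", "kwargs": {"increments": [[[0,0,0],[0,0,0]],[[0,0,0],[0,0,0]],[[0,0,0],[0,0,0]],[[0,0,0],[0,0,0]],[[0,0,0],[0,0,0]],[[0,0,0],[0,0,0]],[[0,0,2],[0,0,0]],[[0,0,3],[0,0,0]],[[0,0,3],[0,0,0]],[[0,0,2],[0,0,0]]], "fingers": 1}}

```text
clock: 26.5
tool_pos: [0.5724, -0.1704, 0.1427]
eef_rot: [0.932, 0.362, 0.001, 0.001]
contact_force: [1.2, -0.1, -0.7]
opening: 0.998
finger_force: 0.0
```

Request:
{"fn": "step_arm", "kwargs": {"increments": [[[-0.9,4,0],[0,0,4]],[[-0.9,4,0],[0,0,4]],[[-0.9,4,0],[0,0,4]],[[-0.9,4,0],[0,0,4]],[[-0.9,4,0],[0,0,4]],[[-0.9,4,0],[0,0,4]],[[-0.9,4,0],[0,0,4]],[[-0.9,4,0],[0,0,4]],[[-0.65,3,0],[0,0,0.5]],[[0,0.95,0],[0,0,0]]]}}

```text
clock: 27.5
tool_pos: [0.4918, 0.1939, 0.1406]
eef_rot: [0.791, 0.611, 0.0, -0.001]
contact_force: [0.4, 0.2, 0.6]
opening: 1.0
finger_force: 0.0
```

```bash
python3 - <<'E'
from h import *
bench();held(.04,.07)
E
```

```text
bench blob [346 191   8   9  54] [ 0.5724 -0.165   0.0535] zmax 0.0676 x,y in block 0.002 -0.0275
bench blob [357 205  12  10  90] [ 0.5344 -0.1983  0.0601] zmax 0.0779 x,y in block 0.0031 0.0231
bench blob [366 214  16  15 186] [ 0.5026 -0.2253  0.0701] zmax 0.0922 x,y in block 0.0047 0.0648
27.55 [0.49275209 0.19349125 0.14070947] [ 7.91718849e-01  6.10884564e-01  7.73503440e-04 -8.45491400e-04] 1.0025370043639887 0.0
44 [0.48332648 0.17829619 0.04088895] [0.49884217 0.19529479 0.05821592] near-surface y med [0.49072307 0.18580033 0.04721523] mid x [0.49108433 0.18679549 0.04955243]
```

Request:
{"fn": "step_arm", "kwargs": {"increments": [[[0,-0.25,-2],[0,0,0]],[[0,0,-2],[0,0,0]],[[0,0,-2],[0,0,0]],[[0,0,-2],[0,0,0]],[[0,0,-1],[0,0,0]],[[0,0,-0.7],[0,0,0]],[[0,0,-0.3],[0,0,0]],[[0,0,-0.2],[0,0,0]],[[0,0,0],[0,0,0]],[[0,0,0],[0,0,0]]]}}

```text
clock: 28.6
tool_pos: [0.4936, 0.187, 0.0393]
eef_rot: [0.793, 0.609, 0.0, 0.0]
contact_force: [0.4, 0.0, 0.4]
opening: 0.998
finger_force: 0.0
```

Request:
{"fn": "step_arm", "kwargs": {"increments": [[[0,0.1,-0.1],[0,0,0]],[[0,0,0],[0,0,0]],[[0,0,0],[0,0,0]],[[0,0,0],[0,0,0]],[[0,0,0],[0,0,0]],[[0,0,0],[0,0,0]],[[0,0,0],[0,0,0]],[[0,0,0],[0,0,0]],[[0,0,0],[0,0,0]],[[0,0,0],[0,0,0]]], "fingers": 0, "grip_force": 12}}

```text
clock: 29.6
tool_pos: [0.4932, 0.1879, 0.0377]
eef_rot: [0.793, 0.609, -0.0, -0.0]
contact_force: [0.2, -0.4, 0.4]
opening: 0.188
finger_force: 12.0
```

Request:
{"fn": "step_arm", "kwargs": {"increments": [[[0,0,1],[0,0,0]],[[0,0,1],[0,0,0]],[[0,0,2],[0,0,0]],[[0,0,3],[0,0,0]],[[0,0,4],[0,0,0]],[[0,0,0],[0,0,0]],[[0,0,0],[0,0,0]],[[0,0,0],[0,0,0]],[[0,0,0],[0,0,0]],[[0,0,0],[0,0,0]]]}}

```text
clock: 30.6
tool_pos: [0.4927, 0.1876, 0.1468]
eef_rot: [0.793, 0.609, -0.001, -0.0]
contact_force: [0.8, 0.7, -0.6]
opening: 0.191
finger_force: 12.0
```

```bash
python3 - <<'E'
from h import *
held(.12,.149)
p=cv2.imread('pics/held%d.png'%int(r.get_state()['clock']*10-.5)) 
import glob
f=sorted(glob.glob('pics/held*.png'))[-1];print(f)
p=cv2.imread(f);u,v=(proj('side',r.get_state()['tool_pos'])[0]*1.4).astype(int);cv2.imwrite('pics/c9.png',cv2.resize(p[v-60:v+60,u-80:u+80],None,fx=4,fy=4,interpolation=cv2.INTER_CUBIC))
E
```

```text
30.6 [0.49268312 0.18760427 0.14678314] [ 7.93367688e-01  6.08741867e-01 -1.00195075e-03 -2.17382010e-04] 0.1909749448140652 11.987186972983181
47 [0.47442174 0.17201968 0.1323683 ] [0.50330674 0.19071142 0.14882146] near-surface y med [0.49093548 0.18314975 0.14195374] mid x [0.48886424 0.18136555 0.14059488]
pics/held92.png
```

View pics/c9.png

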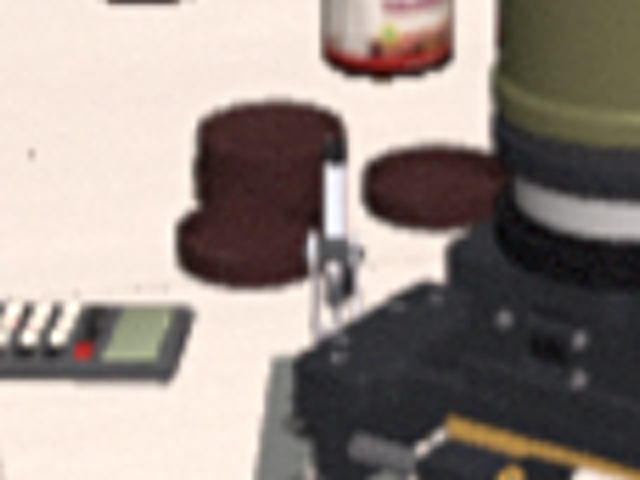

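That picture was an older one, from when the large weight was carried; it does show the hold-down finger open. The tiny weight is held at 17 mm opening, with its underside at about 0.132. I'll carry it over.

Request:
{"fn": "step_arm", "kwargs": {"increments": [[[1.2,-3.5,0],[0,0,-4]],[[1.4,-4,0],[0,0,-4]],[[1.4,-4,0],[0,0,-4]],[[1.4,-4,0],[0,0,-4]],[[1.4,-4,0],[0,0,-4]],[[1.4,-4,0],[0,0,-4]],[[1.4,-4,0],[0,0,-4]],[[1.4,-3,0],[0,0,-4]],[[0.4,-1.6,0],[0,0,-0.5]],[[0,-0.4,0],[0,0,0]]]}}

```text
clock: 31.65
tool_pos: [0.6069, -0.1392, 0.1472]
eef_rot: [0.932, 0.362, -0.001, 0.0]
contact_force: [0.1, 0.5, -0.7]
opening: 0.19
finger_force: 12.0
```

Request:
{"fn": "step_arm", "kwargs": {"increments": [[[0,0,-2.5],[0,0,0]],[[0,0,-2.5],[0,0,0]],[[0,0,-2],[0,0,0]],[[0,0,-1],[0,0,0]],[[0,0,-0.9],[0,0,0]],[[0,0,0],[0,0,0]],[[0,0,0],[0,0,0]],[[0,0,0],[0,0,0]],[[0,0,0],[0,0,0]],[[0,0,0],[0,0,0]]]}}

```text
clock: 32.65
tool_pos: [0.6076, -0.1372, 0.0593]
eef_rot: [0.932, 0.362, 0.0, 0.0]
contact_force: [0.1, 0.2, -0.1]
opening: 0.19
finger_force: 12.0
```

```bash
python3 - <<'E'
from h import *
held(.039,.055)
p=cv2.imread('pics/held%d.png'%int(r.get_state()['clock']*10-.4))
p=p if p is not None else cv2.imread('pics/held326.png')
cv2.imwrite('pics/c10.png',cv2.resize(p[320:500,350:570],None,fx=3,fy=3,interpolation=cv2.INTER_CUBIC))
E
```

```text
32.65 [ 0.60761486 -0.13720421  0.05927968] [9.32014100e-01 3.62421709e-01 3.87050086e-04 2.67902183e-04] 0.19045208773031527 11.987317744642496
137 [ 0.56166282 -0.18180464  0.03912765] [ 0.61425861 -0.13371013  0.05482284] near-surface y med [ 0.57314681 -0.17380732  0.04863876] mid x [ 0.58796071 -0.15775739  0.04697524]
```

View pics/c10.png

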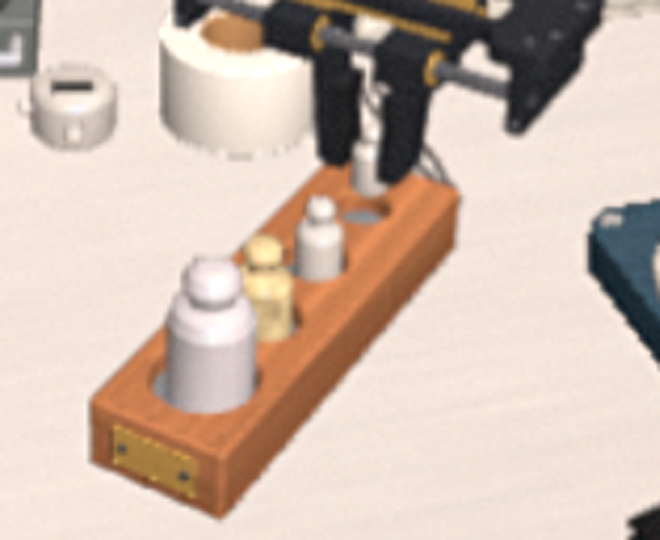

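The picture shows large, medium and small standing down in their bores and the tiny one just above its bore (368,210). Lowering it now.

Request:
{"fn": "step_arm", "kwargs": {"increments": [[[0,0,-0.3],[0,0,0]],[[0,0,-0.4],[0,0,0]],[[0,0,-0.4],[0,0,0]],[[0,0,-0.3],[0,0,0]],[[0,0,-0.3],[0,0,0]],[[0,0,-0.2],[0,0,0]],[[0,0,-0.15],[0,0,0]],[[0,0,0],[0,0,0]],[[0,0,0],[0,0,0]],[[0,0,0],[0,0,0]]]}}

```text
clock: 33.7
tool_pos: [0.6074, -0.1372, 0.0384]
eef_rot: [0.932, 0.362, 0.0, 0.0]
contact_force: [0.2, -0.3, -0.6]
opening: 0.192
finger_force: 12.0
```

Request:
{"fn": "step_arm", "kwargs": {"increments": [[[0,0,0],[0,0,0]],[[0,0,0],[0,0,0]],[[0,0,0],[0,0,0]],[[0,0,0],[0,0,0]],[[0,0,0],[0,0,0]],[[0,0,2],[0,0,0]],[[0,0,3],[0,0,0]],[[0,0,4],[0,0,0]],[[0,0,4],[0,0,0]],[[0,0,4],[0,0,0]]], "fingers": 1}}

```text
clock: 34.7
tool_pos: [0.607, -0.1371, 0.2098]
eef_rot: [0.932, 0.362, -0.0, -0.0]
contact_force: [1.0, -0.7, 0.4]
opening: 1.001
finger_force: 0.0
```

Request:
{"fn": "step_arm", "kwargs": {"increments": [[[-1,4,0],[0,0,0]],[[-1,4,0],[0,0,0]],[[-1,4,0],[0,0,0]],[[-1,4,0],[0,0,0]],[[-1,4,0],[0,0,0]],[[-1,4,0],[0,0,0]],[[0,0,0],[0,0,0]],[[0,0,0],[0,0,0]],[[0,0,0],[0,0,0]],[[0,0,0],[0,0,0]]]}}

```text
clock: 35.7
tool_pos: [0.5477, 0.1008, 0.2084]
eef_rot: [0.933, 0.361, 0.0, 0.001]
contact_force: [0.7, 0.3, -0.3]
opening: 1.003
finger_force: 0.0
```

```bash
python3 - <<'E'
from h import *
bench()
p,d=r.snapshot('side')
c=cv2.resize(p[210:360,250:410,::-1],None,fx=4,fy=4,interpolation=cv2.INTER_CUBIC);cv2.imwrite('pics/f.png',np.clip(c*1.3,0,255).astype(np.uint8))
E
```

```text
bench blob [335 179   6   7  31] [ 0.6083 -0.1329  0.0489] zmax 0.0593 x,y in block 0.0015 -0.0756
bench blob [346 191   8   9  54] [ 0.5724 -0.1648  0.0527] zmax 0.0681 x,y in block 0.0021 -0.0276
bench blob [357 205  12  10  91] [ 0.5344 -0.1988  0.0595] zmax 0.078 x,y in block 0.0027 0.0235
bench blob [366 214  16  15 184] [ 0.5025 -0.2253  0.0708] zmax 0.0909 x,y in block 0.0047 0.0649
```

View pics/f.png

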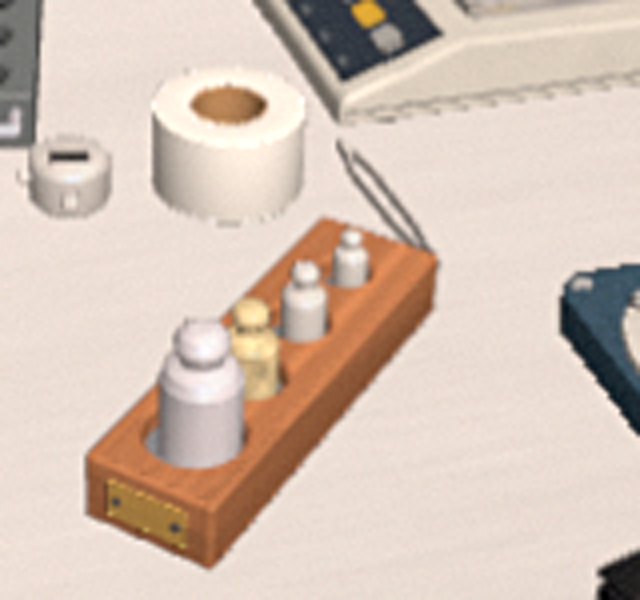

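All four weights stand upright and fully down in graded order, and the bystanders haven't moved.

```bash
python3 -c "
from plant import r
print(r.finish_job())"
```

```text
the job is handed in; nothing more can be done
None
```

I handed the job in at about 36 s of the 115 s allowed: the finger was swung up before the largest weight came out, and by the last camera check all four weights stand upright and fully down in the bench block, graded largest to smallest. The label roll and tally counter look unmoved in that check; the scoop was out of its frame. The hand-in gave no verdict back.

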